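# Unpin and open the knife drawer of a bench cabinet

### The arm

A 6-joint arm with a two-finger parallel gripper is mounted at the origin on the work surface. World frame = base frame: x ahead of the robot, y to its left, z up, the work surface at z = 0. Lengths are in m, angles in degrees, forces in N, time in s.
With the tool pointing down it reaches from about 0.375 to 0.9 m from the base axis. Payload 3.1 kg.
Tool frame: the origin (TCP) lies at the very end of the fingers, on their centre line; the grasp point (between the pads) lies behind it (bot.grip_depth is the z of the grasp point in the tool frame, in m); z points along the fingers, y is the direction in which the jaws open and shut (so a half turn about z gives the same grasp; the last joint's range is limited). The gripper opens to 87 mm and grips with 3 to 60 N. Pads are 19 mm wide; open, the fingers measure 117 mm over their backs; the gripper's body (75 mm by 190 mm) begins 51 mm behind the grasp point.
Start: joints at [-85.686, 30.224, 82.088, -0, 67.689, -10.227], TCP at [0.157, -0.605, 0.223] pointing down, gripper open.
Joint ranges: [-176.69, 176.69], [-43.24, 126.21], [12.49, 139.97], [-82, 262], [0, 151.66], [-163.58, 163.58]. Speed limits (degrees/s): [159.86, 159.86, 180, 180, 180, 180].

### API

Orientations are given as a 3x3 rotation matrix whose columns are the frame's x, y, z axes.
In Python, from rig import bot, vision gives the robot as it stands. The module is installed in compiled form; this text tells all that it offers.
- The arm moves only by the shell command python3 -m jog 'ROWS'. ROWS is JSON, a list of rows, each a list of 3 entries, a list of its own where there are three numbers: the shift along the tool's x, y, z in mm, then the turn, a rotation vector about the tool's x, y, z in degrees, then the closure, from 0 (fully open) to 1 (shut). In form: [[[dx, dy, dz], [wx, wy, wz], fingers], ...]. A call has 1 to 12 rows; each row is the pose to reach, as a shift and turn from the pose commanded when the call began, along the tool's axes at that moment; what a row does not reach only later rows make up. A row lasts 1/12 s, in which the tool goes at most 41.7 mm and 7.16 degrees, less where a joint would pass 70% of its speed; a pose out of reach is approached as far as the arm can. A call with a gripper value outside its range is refused whole. The fingers move at their own pace and stop on an object; the grip force is fixed at half the most. Time passes only in rows, so rows that repeat a pose let the fingers close. It gives the time, the measured TCP pose, the force and the opening at its end, in the units of the state.
- bot.read_state(): the state, without advancing time (a new reading comes with each control period).
- vision.capture(name): name is "side" or "top" or "wrist"; returns the picture (400x640x3 uint8, red, green, blue); there is no depth.
- vision.camera_info(name): a dict with "intrinsics" (3x3 intrinsics, pixels), "camera_from_world" (4x4, takes a point from world to camera coordinates); the wrist camera has in their place "mount" (4x4, takes a point from camera to tool coordinates, whose origin is the TCP and whose axes are the flange's). Camera axes: x right, y up, looking along -z (the intrinsics and any distortion apply to the point x, -y, -z); pixel columns grow to the right and rows downward; lengths in m; the calibration is good to about 2 mm. A picture is of the moment at which its call begins: read the wrist's pose just before it. camera_info takes no time and is no camera call.
- bot.hand_in(): hands the job in, once; it reports no verdict.
The state is a dict: "time_s": time; "joint_positions": joint angles; "qvel": joint speeds; "tau": joint torques, N m; "position": TCP position; "tcp_rot": TCP orientation; "force": force on the tool from outside, world axes, zero at the start; "moment": the same for the moment, N m; "opening": opening from 0.0 (shut) to 1.0 (fully open).
Only numpy, scipy, OpenCV 4.12 (cv2) and the standard library are available. Lean on these libraries where they do the work, as an engineer would, in place of code of your own. Each camera call takes 0.05 s, during which the arm holds its last target. There are 200 camera calls.

### The job

Open the knife drawer: first, while the drawer is still shut, move the jar out of its way to stand wholly on the round mat (set it down, do not let it fall), and draw the lock pin up out of the hasp and hang it by its collar in the notch of the pin rest. Then pull the drawer by its handle fully open, to its stop, and let go. Do not hit the jar with the drawer, and leave the flask, wash bottle, dish stack and slide box where they stand.

Things in the scene. Friction and masses are not known exactly. Their poses are not given: they have to be found in the camera images.
- cabinet: fixed cream metal instrument cabinet, 180 deep (its x) x 230 wide (its y) x 120 mm high, one drawer; origin at the centre of its underside, its front (drawer front) faces its own -x
- bore (a point): mouth of the hasp bore, 120 mm up, at (-107, 85) mm in the cabinet's frame (front left corner, +y): a steel hasp plate 36 x 36 x 10 mm, top flush with the cabinet top, sticks out of the front and has this vertical 16 mm bore; a tab on the drawer front, 85 to 95 mm up, has the same bore below, so the pin through both locks the drawer
- drawer (a joint): the drawer's slide, m: 0 shut, 0.130 fully open at its stop; it slides along the cabinet's -x, needs 2 to 4 N and stays where it is left. Its front is 226 mm wide and reaches from 8 to 106 mm above the bench
- handle (a point): middle of the drawer's dark bar handle, a round bar 11 mm thick and about 110 mm long, parallel to the cabinet's y, 80 mm above the bench, its axis 45 mm in front of the drawer front (clear gap 39 mm), 135 mm in front of the cabinet's origin when shut, on two stays 45 mm either side of its middle; moves with the drawer; axes as the cabinet's
- pin: loose lock pin, 111 mm long, stands upright in the hasp at the start; origin at the centre of its lower tip, z up along it: steel shaft 12 mm thick for the first 65 mm, collar 34 mm across from 65 to 71 mm, black round grip 24 mm across from 71 to 111 mm. The collar rests on the hasp plate; lift the pin 65 mm to clear it. About 0.12 kg
- pin_collar (a point): on the pin's axis at the underside of its collar, 65 mm above the tip; axes as the pin's
- rest: fixed aluminium pin rest on the bench: base 90 (x) x 70 (y) x 8 mm, upright plate at x = +25 to +35 mm, top plate 60 mm wide (y), 10 mm thick, x from -40 to +35 mm, upper face 120 mm up. A notch 18 mm wide is cut in the top plate along x, open at the front edge (x = -40 mm), closed at x = +2 mm. Origin at the centre of the base's underside
- notch (a point): in the rest's notch near its closed end, on the upper face of the top plate, 120 mm above the bench, where the pin's axis belongs; axes as the rest's: the notch is open towards -x, its mouth 34 mm ahead of this point
- jar: loose amber jar with a white screw cap, 60 mm across, 100 mm high, upright in the drawer's path at the start; origin at the centre of its underside; 0.18 to 0.35 kg
- mat: fixed round black rubber mat on the bench, 130 mm across, 4 mm thick; origin at the centre of its underside
- flask: bystander: slim white bottle 48 mm across, 120 mm high, standing on the rear of the cabinet's top; origin under it
- washbottle: bystander: white bottle without label, 60 mm across, 150 mm high, on the bench beside the cabinet; origin under it
- dishes: bystander: stack of white round dishes, 64 mm across, 60 mm high, on the bench at the other side of the cabinet; origin under it
- slidebox: bystander: flat grey slide box 64 x 94 x 30 mm, on the bench towards the robot; origin under it

How it is judged:
By the outcome, as a careful person would: the job done as asked, in the order asked, and still so for the second after the job is handed in, with the robot touching nothing.
It also fails if it takes over 62 s, if anything falls off the work surface, if the arm or the gripper's body presses on something with over 40 N, if the wrist force passes 120 N, or if a joint passes its speed limit or range.

## Working session

There is one attempt and no reset: what is moved stays moved. The work goes in short steps, Python scripts to look and compute and a shell command to move; the robot and the scene stay as the last step left them, time stands still between calls to the robot, and variables do not carry over. Pictures are saved under pics/ and viewed, about 8 in all and at most 12, crops included, and the job is handed in when it is done.

```bash
mkdir -p pics; python3 - <<'E'
from rig import bot, vision
import cv2,numpy as np
for n in("top","side"):
    im=vision.capture(n);cv2.imwrite(f"pics/{n}0.png",im[:,:,::-1])
    i=vision.camera_info(n);print({k:np.round(v,4).tolist() if not isinstance(v,str) else v for k,v in i.items()})
i=vision.camera_info("wrist");print({k:np.round(v,4).tolist() for k,v in i.items()})
s=bot.read_state();print(s,bot.grip_depth)
E
```

```text
{'intrinsics': [[501.2448, 0.0, 323.5987], [0.0, 501.2448, 194.4899], [0.0, 0.0, 1.0]], 'camera_from_world': [[0.0127, -0.9996, 0.0245, -0.012], [0.9932, 0.0155, 0.1151, -0.5972], [-0.1155, 0.0229, 0.993, -0.9269], [0.0, 0.0, 0.0, 1.0]]}
{'intrinsics': [[415.2562, 0.0, 318.1903], [0.0, 415.2562, 193.82], [0.0, 0.0, 1.0]], 'camera_from_world': [[-0.9932, -0.1164, -0.009, 0.5672], [0.0752, -0.6969, 0.7133, -0.1261], [-0.0893, 0.7077, 0.7008, -0.9899], [0.0, 0.0, 0.0, 1.0]]}
{'intrinsics': [[333.1813, 0.0, 315.8588], [0.0, 333.1813, 196.2742], [0.0, 0.0, 1.0]], 'mount': [[-0.0005, 0.9595, 0.2818, 0.0758], [1.0, 0.0002, 0.0009, 0.0004], [0.0008, 0.2818, -0.9595, -0.162], [0.0, 0.0, 0.0, 1.0]]}
{'time_s': 0.1, 'joint_positions': array([-8.56856563e+01,  3.02730408e+01,  8.21462272e+01, -6.23655730e-04,
        6.76881256e+01, -1.02282373e+01]), 'qvel': array([-0.07831437, -0.15896963, -0.06161333,  0.05835503, -0.06739984,
       -0.02144768]), 'tau': array([-3.11076028e-04, -4.40985882e+01, -1.77151287e+01,  6.34949212e-02,
        5.33703994e-02, -4.01682314e-05]), 'position': array([ 0.15690493, -0.60433844,  0.22169153]), 'tcp_rot': array([[ 9.67960280e-01,  2.51103311e-01, -1.51047258e-04],
       [ 2.51103149e-01, -9.67958531e-01,  1.86830237e-03],
       [ 3.22929430e-04, -1.84637093e-03, -9.99998243e-01]]), 'force': array([ 0.03275217, -0.15066505,  0.31131288]), 'moment': array([ 0.04347397, -0.03613578,  0.01529409]), 'opening': 0.9990306167600591} -0.0187
```

View pics/top0.png

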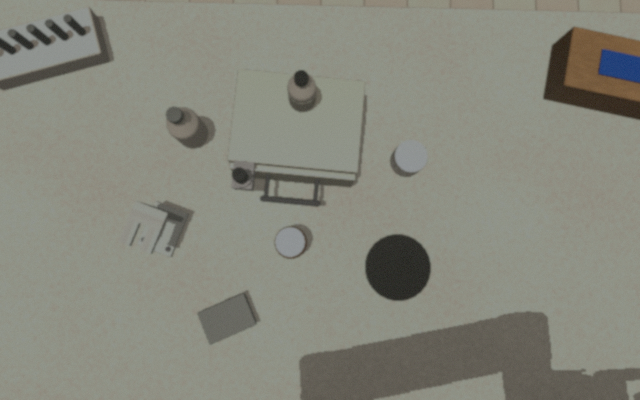

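View pics/side0.png

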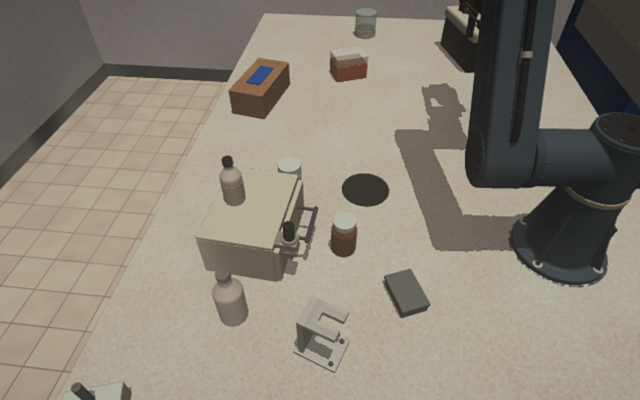

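```bash
cat > h.py <<'E'
from rig import bot, vision
import cv2,numpy as np
def ray(n,u,v,st=None):
    i=vision.camera_info(n);K=np.array(i["intrinsics"])
    d=np.linalg.inv(K)@[u,v,1];d=d*[1,-1,-1]
    if n=="wrist":
        M=np.array(i["mount"]);T=np.eye(4);T[:3,:3]=st["tcp_rot"];T[:3,3]=st["position"];W=T@M
    else: W=np.linalg.inv(np.array(i["camera_from_world"]))
    return W[:3,3],W[:3,:3]@d
def hit(n,u,v,z,st=None):
    o,d=ray(n,u,v,st);return o+d*(z-o[2])/d[2]
def proj(n,p,st=None):
    i=vision.camera_info(n);K=np.array(i["intrinsics"])
    if n=="wrist":
        M=np.array(i["mount"]);T=np.eye(4);T[:3,:3]=st["tcp_rot"];T[:3,3]=st["position"];C=np.linalg.inv(T@M)
    else: C=np.array(i["camera_from_world"])
    c=C@np.append(p,1);q=K@[c[0],-c[1],-c[2]];return q[:2]/q[2]
E
python3 - <<'E'
from h import *
np.set_printoptions(precision=4,suppress=True)
im=cv2.imread("pics/top0.png")
big=cv2.resize(im[60:300,120:440],(800,600),interpolation=cv2.INTER_CUBIC);cv2.imwrite("pics/c1.png",big)
def blob(mask,x0,x1,y0,y1):
    m=np.zeros_like(mask);m[y0:y1,x0:x1]=mask[y0:y1,x0:x1]
    c=max(cv2.findContours(m,cv2.RETR_EXTERNAL,cv2.CHAIN_APPROX_NONE)[0],key=cv2.contourArea);return cv2.fitEllipse(c),cv2.minAreaRect(c)
g=cv2.cvtColor(im,cv2.COLOR_BGR2GRAY)
mat=blob((g<60).astype(np.uint8),350,440,225,310)[0];print("mat",mat,hit("top",*mat[0],0.004))
cap=blob((g>170).astype(np.uint8),265,315,215,265)[0];print("cap",cap,hit("top",*cap[0],0.1))
print(g[242,265:320],g[175,228:256])
for p in[(238,72),(365,78),(230,162),(357,173)]:print(hit("top",*p,.12))
print("pin",hit("top",240,175,.162),hit("top",292,191,.085))
E
```

```text
mat ((397.536376953125, 267.1703796386719), (62.034088134765625, 63.550559997558594), 155.00474548339844) [ 0.4602 -0.1506  0.004 ]Traceback (most recent call last):
  File "<stdin>", line 10, in <module>
  File "<stdin>", line 7, in blob
ValueError: max() iterable argument is empty
```

View pics/c1.png

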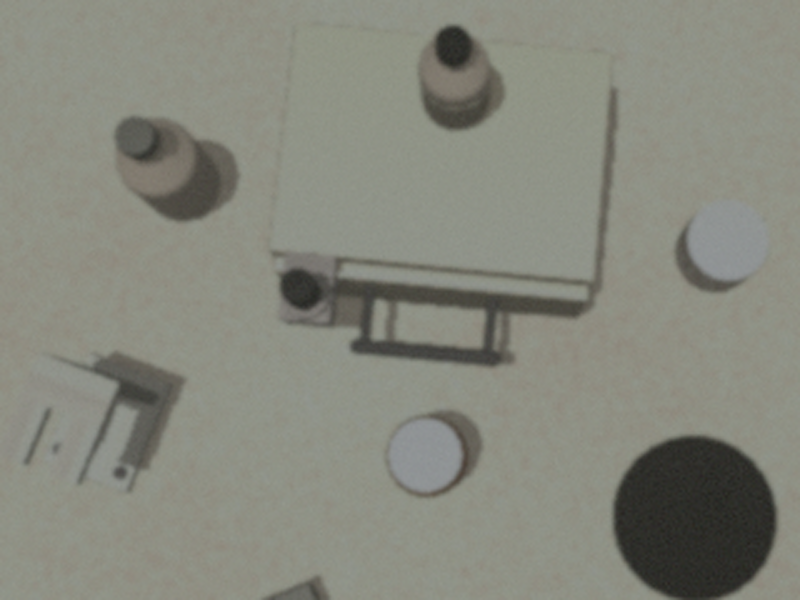

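```bash
python3 - <<'E'
from h import *
np.set_printoptions(precision=4,suppress=True)
H=lambda u,v,z:hit("top",u/2.5+120,v/2.5+60,z)
print("cap",H(427,455,.1))
c=np.array([H(*p,.12) for p in[(293,24),(612,52),(593,282),(272,251)]]);print(c)
m=c.mean(0);ex=(c[0]+c[1]-c[2]-c[3]);yaw=np.degrees(np.arctan2(ex[1],ex[0]));ey=c[0]+c[3]-c[1]-c[2];print(m,yaw,np.degrees(np.arctan2(-ey[0],ey[1])),np.linalg.norm(ex)/2,np.linalg.norm(ey)/2)
h=[H(357,347,.08),H(497,357,.08)];print("handle",h,sum(h)/2)
print("pin",H(300,288,.162))
t=np.radians(yaw);R=np.array([[np.cos(t),-np.sin(t)],[np.sin(t),np.cos(t)]])
print("bore pred",m[:2]+R@[-.107,.085],"handle pred",m[:2]+R@[-.135,0])
im=cv2.imread("pics/top0.png");a=cv2.resize(im[185:270,115:195],(640,600),interpolation=cv2.INTER_CUBIC)
a=cv2.convertScaleAbs(a,alpha=2.2,beta=-180)
cv2.imwrite("pics/c2.png",a)
E
```

```text
cap [0.5044 0.0548 0.1   ]
[[ 0.8102  0.156   0.12  ]
 [ 0.7943 -0.0731  0.12  ]
 [ 0.6267 -0.0602  0.12  ]
 [ 0.645   0.1653  0.12  ]]
[0.719 0.047 0.12 ] -3.8087059940865435 -4.2878964314705525 0.16675887157983094 0.2279646562237506
handle [array([0.5824, 0.108 , 0.08  ]), array([0.5767, 0.006 , 0.08  ])] [0.5795 0.057  0.08  ]
pin [0.6126 0.1388 0.162 ]
bore pred [0.6179 0.1389] handle pred [0.5843 0.056 ]
```

View pics/c2.png

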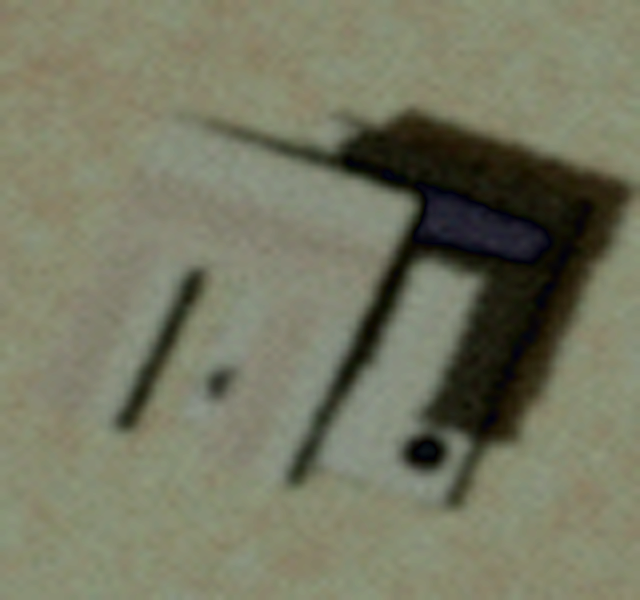

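```bash
cat >> h.py <<'E'
from scipy.spatial.transform import Rotation as Ro
np.set_printoptions(precision=4,suppress=True)
def to(*targets):
    s=bot.read_state();R=np.array(s["tcp_rot"])
    for x,y,z,yaw in targets:
        t=np.radians(yaw);c,q=np.cos(t),np.sin(t);G=np.array([[c,q,0],[q,-c,0],[0,0,-1]])
        print("shift",np.round(R.T@(np.array([x,y,z])-s["position"])*1000,1),"turn",np.round(Ro.from_matrix(R.T@G).as_rotvec(degrees=True),2))
E
python3 - <<'E'
from h import *
H=lambda u,v,z=.12:hit("top",u/8+115,v*85/600+185,z)
P=dict(BR=(420,195),BL=(165,115),FR=(290,485),nf=(118,428),nc=(195,270))
W={k:H(*v) for k,v in P.items()};print(W)
ex=W["BR"]-W["FR"];print(np.linalg.norm(ex),np.degrees(np.arctan2(ex[1],ex[0])));ey=W["BL"]-W["BR"];print(np.linalg.norm(ey),np.degrees(np.arctan2(-ey[0],ey[1])))
to((.504,.055,.22,-4),(.504,.055,.05,-4))
E
```

```text
{'BR': array([0.5517, 0.2675, 0.12  ]), 'BL': array([0.5705, 0.3232, 0.12  ]), 'FR': array([0.4809, 0.2917, 0.12  ]), 'nf': array([0.4942, 0.3289, 0.12  ]), 'nc': array([0.5327, 0.3147, 0.12  ])}
0.07476152134958988 -18.858234471523566
0.05872517391607164 -18.692994128380906
shift [ 501.5 -551.1    2.9] turn [-0.11 -0.   18.54]
shift [ 501.5 -550.7  172.9] turn [-0.11 -0.   18.54]
```

```bash
T='[[501,-551,0],[0,0,18.5],0]'; python3 -m jog '[[[501,-551,0],[0,0,18.5],0],[[501,-551,0],[0,0,18.5],0],[[501,-551,0],[0,0,18.5],0],[[501,-551,0],[0,0,18.5],0],[[501,-551,0],[0,0,18.5],0],[[501,-551,0],[0,0,18.5],0],[[501,-551,0],[0,0,18.5],0],[[501,-551,0],[0,0,18.5],0],[[501,-551,0],[0,0,18.5],0],[[501,-551,0],[0,0,18.5],0],[[501,-551,0],[0,0,18.5],0],[[501,-551,0],[0,0,18.5],0]]'; python3 -c "
from h import *
to((.504,.055,.22,-4),(.504,.055,.05,-4))"
```

```text
time_s: 1.1
position: [0.39, -0.1604, 0.2225]
tcp_rot: [[0.998, -0.07, -0.0], [-0.07, -0.998, 0.0], [-0.0, -0.0, -1.0]]
force: [1.5, -0.2, -0.7]
opening: 0.998
shift [  98.8 -222.8    2.5] turn [-0.01  0.01  0.01]
shift [  98.8 -222.8  172.5] turn [-0.01  0.01  0.01]
```

```bash
python3 -m jog '[[[99,-223,0],[0,0,0],0],[[99,-223,0],[0,0,0],0],[[99,-223,0],[0,0,0],0],[[99,-223,0],[0,0,0],0],[[99,-223,0],[0,0,0],0],[[99,-223,0],[0,0,0],0],[[99,-223,0],[0,0,0],0],[[99,-223,0],[0,0,0],0],[[99,-223,0],[0,0,0],0]]'; python3 - <<'E'
from h import *
s=bot.read_state();im=vision.capture("wrist");cv2.imwrite("pics/w1.png",im[:,:,::-1])
print(proj("wrist",[.504,.055,.1],s),proj("wrist",[.615,.139,.166],s),proj("wrist",[.58,.057,.08],s))
to((.504,.055,.22,-4),(.504,.055,.05,-4))
E
```

```text
time_s: 1.85
position: [0.5029, 0.0531, 0.222]
tcp_rot: [[0.998, -0.068, -0.002], [-0.068, -0.998, -0.0], [-0.002, 0.0, -1.0]]
force: [-0.5, 0.6, -1.2]
opening: 1.001
[312.8765 186.8566] [159.5531  46.3686] [304.606   97.2774]
shift [ 1.  -2.6  2.2] turn [0.02 0.1  0.01]
shift [  1.3  -2.7 172.2] turn [0.02 0.1  0.01]
```

View pics/w1.png

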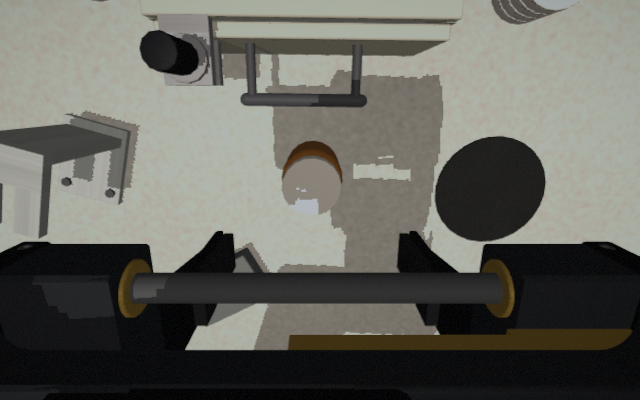

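```bash
python3 -m jog '[[[1,-2,40],[0,0,0],0],[[1,-2,80],[0,0,0],0],[[1,-2,120],[0,0,0],0],[[1,-2,150],[0,0,0],0],[[1,-2,170],[0,0,0],0],[[1,-2,172],[0,0,0],0],[[1,-2,172],[0,0,0],0],[[1,-2,172],[0,0,0],1],[[1,-2,172],[0,0,0],1],[[1,-2,172],[0,0,0],1],[[1,-2,172],[0,0,0],1],[[1,-2,172],[0,0,0],1]]'; python3 -c "
from h import *
to((.46,-.153,.12,-4))"
```

```text
time_s: 2.9
position: [0.5056, 0.0553, 0.0516]
tcp_rot: [[0.998, -0.069, 0.002], [-0.069, -0.998, 0.0], [0.002, -0.0, -1.0]]
force: [0.6, 2.3, 2.1]
opening: 0.706
shift [-30.9 210.9 -68.5] turn [-0.01 -0.12  0.03]
```

```bash
python3 -m jog '[[[0,0,0],[0,0,0],1],[[0,0,-10],[0,0,0],1],[[0,0,-25],[0,0,0],1],[[-2,10,-40],[0,0,0],1],[[-5,30,-40],[0,0,0],1],[[-9,58,-40],[0,0,0],1],[[-13,88,-40],[0,0,0],1],[[-18,120,-40],[0,0,0],1],[[-22,150,-40],[0,0,0],1],[[-26,180,-40],[0,0,0],1],[[-29,202,-40],[0,0,0],1],[[-31,211,-40],[0,0,0],1]]'; python3 - <<'E'
from h import *
to((.46,-.153,.055,-4))
E
```

```text
time_s: 3.9
position: [0.4594, -0.1563, 0.0909]
tcp_rot: [[0.997, -0.072, 0.001], [-0.072, -0.997, -0.001], [0.001, 0.001, -1.0]]
force: [0.8, 0.1, -2.7]
opening: 0.678
shift [ 0.3 -3.3 35.9] turn [ 0.08 -0.05 -0.11]
```

```bash
python3 -m jog '[[[0,-1,10],[0,0,0],1],[[0,-1,20],[0,0,0],1],[[0,-1,26],[0,0,0],1],[[0,-1,30],[0,0,0],1],[[0,-1,33],[0,0,0],1],[[0,-1,35],[0,0,0],1],[[0,-1,36],[0,0,0],1],[[0,-1,36],[0,0,0],1]]'
```

```text
time_s: 4.57
position: [0.4594, -0.1517, 0.0555]
tcp_rot: [[0.998, -0.068, -0.0], [-0.068, -0.998, 0.0], [-0.0, -0.0, -1.0]]
force: [-2.1, 1.2, 3.9]
opening: 0.679
```

```bash
python3 -m jog '[[[0,0,0],[0,0,0],0.4],[[0,0,0],[0,0,0],0],[[0,0,0],[0,0,0],0],[[0,0,0],[0,0,0],0],[[0,0,0],[0,0,0],0],[[0,0,-20],[0,0,0],0],[[0,0,-50],[0,0,0],0],[[0,0,-85],[0,0,0],0],[[0,0,-125],[0,0,0],0],[[0,0,-165],[0,0,0],0],[[0,0,-190],[0,0,0],0],[[0,0,-190],[0,0,0],0]]'; python3 - <<'E'
from h import *
s=bot.read_state()
im=vision.capture("top");cv2.imwrite("pics/top1.png",im[:,:,::-1])
to((.56,.139,.26,-4))
E
```

```text
time_s: 5.57
position: [0.463, -0.1541, 0.2503]
tcp_rot: [[0.998, -0.069, 0.011], [-0.069, -0.998, -0.007], [0.012, 0.006, -1.0]]
force: [-0.2, -1.1, -0.1]
opening: 1.002
shift [  78.3 -298.4  -13. ] turn [ 0.21 -0.41  0.05]
```

```bash
python3 -m jog '[[[78,-298,-13],[0,0,0],0],[[78,-298,-13],[0,0,0],0],[[78,-298,-13],[0,0,0],0],[[78,-298,-13],[0,0,0],0],[[78,-298,-13],[0,0,0],0],[[78,-298,-13],[0,0,0],0],[[78,-298,-13],[0,0,0],0],[[78,-298,-13],[0,0,0],0],[[78,-298,-13],[0,0,0],0],[[78,-298,-13],[0,0,0],0],[[78,-298,-13],[0,0,0],0],[[78,-298,-13],[0,0,0],0]]'; python3 - <<'E'
from h import *
s=bot.read_state();im=vision.capture("wrist");
print(proj("wrist",[.615,.139,.166],s),proj("wrist",[.615,.139,.12],s))
t=cv2.imread("pics/top1.png")[200:320,340:460]
im=im[:,:,::-1].copy();im[280:400,:120]=t;cv2.imwrite("pics/w2.png",im)
R=Ro.from_euler("z",-18.8,degrees=True).as_matrix()
BR=np.array([.5517,.2675,.12]);o=BR+R@[-.035,.030,0];print("rest o",o,[ (R@[a,b,0]+o) for a,b in((.0,0),(-.04,.009))])
for a,b in((-.04,.009),(-.04,-.009),(.002,.009),(.002,-.009),(-.006,0)):print(a,b,proj("wrist",R@[a,b,0]+o,s))
print(s["position"],s["tcp_rot"])
E
```

```text
time_s: 6.62
position: [0.5571, 0.1384, 0.2565]
tcp_rot: [[0.998, -0.071, -0.002], [-0.071, -0.998, -0.001], [-0.002, 0.001, -1.0]]
force: [0.0, -0.7, 1.0]
opening: 1.004
[308.5251 123.6614] [309.6374 119.6905]
rest o [0.5282 0.3072 0.12  ] [array([0.5282, 0.3072, 0.12  ]), array([0.4933, 0.3286, 0.12  ])]
-0.04 0.009 [127.9761 259.3067]
-0.04 -0.009 [146.2398 263.4749]
0.002 0.009 [132.3339 220.808 ]
0.002 -0.009 [151.2405 225.2837]
-0.006 0 [140.889  230.5669]
[0.5571 0.1384 0.2565] [[ 0.9975 -0.0706 -0.0025]
 [-0.0706 -0.9975 -0.0005]
 [-0.0024  0.0007 -1.    ]]
```

View pics/w2.png

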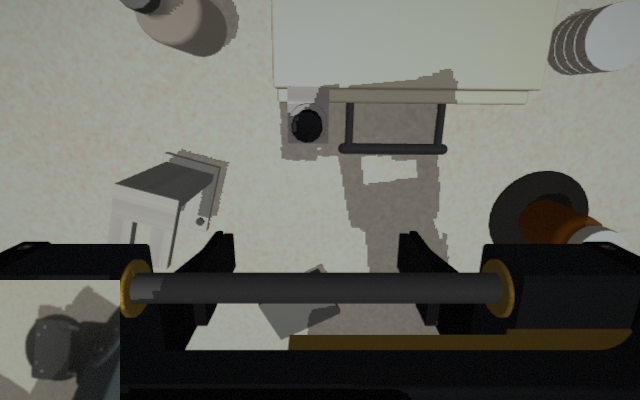

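```bash
python3 - <<'E'
from h import *
s=bot.read_state();print(hit("wrist",307,125,.166,s))
to((.614,.1397,.2,-4),(.614,.1397,.133,-4))
E
```

```text
[0.6144 0.1401 0.166 ]
shift [56.5 -5.5 56.8] turn [ 0.03  0.09 -0.07]
shift [ 56.6  -5.5 123.8] turn [ 0.03  0.09 -0.07]
```

```bash
python3 -m jog '[[[30,-3,20],[0,0,0],0],[[57,-5.5,40],[0,0,0],0],[[57,-5.5,70],[0,0,0],0],[[57,-5.5,95],[0,0,0],0],[[57,-5.5,115],[0,0,0],0],[[57,-5.5,123],[0,0,0],0],[[57,-5.5,123],[0,0,0],0],[[57,-5.5,123],[0,0,0],0]]';  python3 - <<'E'
from h import *
to((.614,.1397,.133,-4))
E
```

```text
time_s: 7.33
position: [0.6155, 0.1405, 0.135]
tcp_rot: [[0.998, -0.07, 0.0], [-0.07, -0.998, -0.0], [0.0, -0.0, -1.0]]
force: [0.2, 0.2, 0.5]
opening: 0.998
shift [-1.5  0.9  2. ] turn [-0.   -0.02 -0.03]
```

```bash
python3 -m jog '[[[-1,1,2],[0,0,0],0.5],[[-1,1,2],[0,0,0],0.6],[[-1,1,2],[0,0,0],1],[[-1,1,2],[0,0,0],1],[[-1,1,2],[0,0,0],1],[[-1,1,2],[0,0,0],1],[[-1,1,2],[0,0,0],1],[[-1,1,2],[0,0,0],1],[[-1,1,2],[0,0,0],1],[[-1,1,2],[0,0,0],1]]'
```

```text
time_s: 8.17
position: [0.6141, 0.1403, 0.1325]
tcp_rot: [[0.998, -0.069, -0.0], [-0.069, -0.998, -0.0], [-0.0, 0.0, -1.0]]
force: [0.1, -0.6, 0.8]
opening: 0.326
```

```bash
python3 -m jog '[[[0,0,0],[0,0,0],1],[[0,0,0],[0,0,0],1],[[0,0,0],[0,0,0],1],[[0,0,-6],[0,0,0],1],[[0,0,-15],[0,0,0],1],[[0,0,-27],[0,0,0],1],[[0,0,-40],[0,0,0],1],[[0,0,-54],[0,0,0],1],[[0,0,-68],[0,0,0],1],[[0,0,-80],[0,0,0],1],[[0,0,-88],[0,0,0],1],[[0,0,-88],[0,0,0],1]]';  python3 - <<'E'
from h import *
im=vision.capture("side");cv2.imwrite("pics/s1.png",cv2.resize(im[120:400,180:500,::-1],(640,560)))
R=Ro.from_euler("z",-18.8,degrees=True).as_matrix();o=np.array([.5282,.3072,.12]);n=o+R@[-.012,0,0];print(n)
to((n[0],n[1],.2225,-4))
E
```

```text
time_s: 9.17
position: [0.6157, 0.1404, 0.2238]
tcp_rot: [[0.998, -0.069, 0.006], [-0.069, -0.998, 0.0], [0.006, -0.001, -1.0]]
force: [1.1, 0.2, -0.8]
opening: 0.265
[0.5168 0.3111 0.12  ]
shift [-109.6 -163.5   -0.5] turn [-0.02 -0.19  0.04]
```

View pics/s1.png

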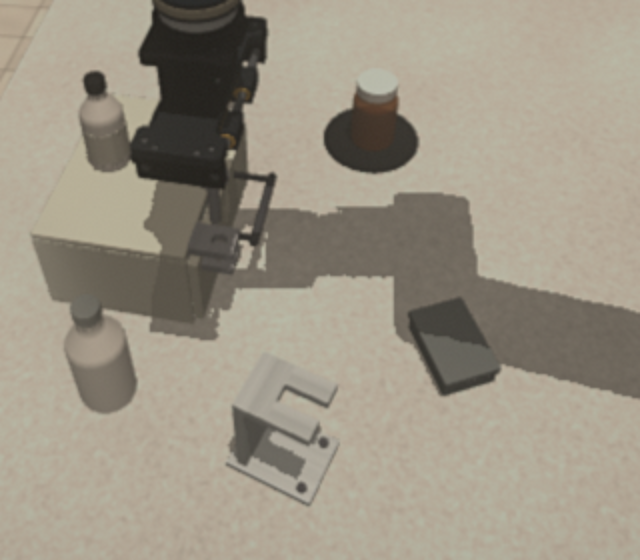

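```bash
python3 -m jog '[[[-5,-8,0],[0,0,0],1],[[-20,-30,0],[0,0,0],1],[[-37,-55,0],[0,0,0],1],[[-55,-82,0],[0,0,0],1],[[-73,-109,0],[0,0,0],1],[[-90,-134,0],[0,0,0],1],[[-102,-152,0],[0,0,0],1],[[-108,-161,0],[0,0,0],1],[[-109.5,-163.5,0],[0,0.2,0],1],[[-109.5,-163.5,0],[0,0.2,0],1],[[-109.5,-163.5,0],[0,0.2,0],1]]';  python3 - <<'E'
from h import *
s=bot.read_state();im=vision.capture("wrist")[:,:,::-1]
sd=vision.capture("side")[:,:,::-1]
big=cv2.resize(sd[230:380,270:390],(480,600),interpolation=cv2.INTER_CUBIC)
cv2.imwrite("pics/s2.png",np.hstack([big,cv2.resize(im[200:400,250:380],(390,600))[:,:320]]))
R=Ro.from_euler("z",-18.8,degrees=True).as_matrix();o=np.array([.5282,.3072,.12])
f=lambda p:(proj("side",p)-[270,230])*4
for a in(-.04,-.006):
  for b in (.009,-.009):print(a,b,f(R@[a,b,0]+o))
print("tip",f(np.append(s["position"][:2],.146)),"axis at .12",f(np.append(s["position"][:2],.12)))
to((.5168,.3111,.2225,-4))
E
```

```text
time_s: 10.13
position: [0.5165, 0.3102, 0.2202]
tcp_rot: [[0.998, -0.069, 0.003], [-0.069, -0.998, -0.001], [0.003, 0.001, -1.0]]
force: [0.2, 0.1, -1.7]
opening: 0.27
-0.04 0.009 [280.8418 393.5145]
-0.04 -0.009 [297.0973 358.9205]
-0.006 0.009 [209.5159 362.7079]
-0.006 -0.009 [226.6511 329.092 ]
tip [231.8099 318.8216] axis at .12 [231.3688 349.3493]
shift [-0.3 -1.3 -2.1] turn [ 0.02 -0.21 -0.05]
```

View pics/s2.png

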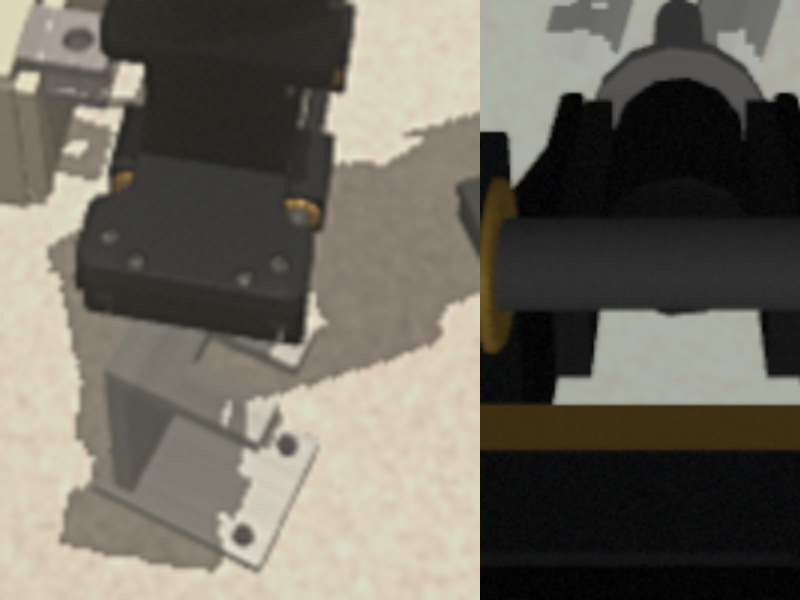

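```bash
python3 - <<'E'
from h import *
f=lambda p:(proj("side",p)-[270,230])*4
print(f([.6144,.1401,.12]), f([.6144,.1381,.12]))
# rest plate outer near corner etc
R=Ro.from_euler("z",-18.8,degrees=True).as_matrix();o=np.array([.5282,.3072,.12])
for a,b in((-.04,.03),(.035,.03),(.035,-.03)):print(a,b,f(R@[a,b,0]+o))
for a,b in((-.045,.035),(-.045,-.035)):print("base",a,b,f(R@[a,b,-.112]+o))
s=bot.read_state();im=vision.capture("wrist")
print(proj("wrist",np.append(s["position"][:2],.146),s))
E
```

```text
[76.3608 32.5402] [76.9998 29.5665]
-0.04 0.03 [261.2033 435.3083]
0.035 0.03 [104.3594 365.9446]
0.035 -0.03 [164.7995 257.5749]
base -0.045 0.035 [261.9127 560.9187]
base -0.045 -0.035 [318.9662 432.5626]
[314.9624 205.0277]
```

```bash
python3 - <<'E'
import cv2
g=cv2.cvtColor(cv2.imread("pics/w2.png"),cv2.COLOR_BGR2GRAY)
for r in(215,220,225,230,238):print(r,g[r,104:190].tolist())
t=cv2.cvtColor(cv2.imread("pics/top0.png"),cv2.COLOR_BGR2GRAY)
for r in range(224,248,4):print(r,t[r,118:168].tolist())
E
```

```text
215 [162, 160, 159, 160, 163, 162, 159, 156, 155, 155, 155, 154, 153, 153, 153, 152, 153, 153, 154, 155, 155, 156, 156, 157, 157, 156, 157, 157, 157, 157, 156, 156, 155, 155, 156, 155, 156, 155, 155, 154, 154, 154, 154, 154, 155, 155, 154, 154, 154, 154, 155, 155, 156, 156, 154, 154, 154, 153, 152, 153, 153, 151, 152, 152, 153, 153, 153, 152, 153, 153, 153, 151, 108, 57, 57, 121, 156, 165, 162, 159, 162, 163, 164, 165, 165, 164]
220 [161, 162, 162, 163, 162, 160, 157, 154, 152, 152, 152, 150, 152, 152, 149, 149, 150, 150, 151, 153, 157, 158, 158, 158, 157, 157, 158, 156, 157, 156, 156, 155, 155, 154, 154, 155, 154, 155, 156, 156, 157, 157, 158, 158, 159, 158, 158, 158, 158, 157, 157, 156, 156, 157, 156, 156, 155, 156, 156, 156, 156, 155, 155, 154, 154, 154, 153, 154, 155, 156, 154, 108, 58, 58, 106, 152, 165, 161, 160, 161, 162, 164, 165, 164, 162, 162]
225 [162, 164, 163, 164, 160, 156, 153, 153, 153, 153, 150, 150, 152, 150, 150, 150, 149, 151, 153, 157, 159, 159, 159, 159, 160, 161, 161, 146, 101, 61, 63, 62, 86, 143, 160, 161, 165, 166, 165, 165, 164, 162, 159, 158, 159, 158, 158
[... 1871 characters left out ...]
46, 144, 146, 134, 113, 103, 116, 134, 140, 146, 141, 144, 142, 138, 139, 140, 140, 143, 141, 141, 140, 141, 143, 142, 145, 144, 145, 139, 124, 99, 93, 106, 121, 136, 144, 145, 145, 145, 144]
240 [142, 141, 140, 141, 139, 137, 139, 138, 140, 142, 145, 144, 139, 118, 97, 107, 131, 141, 141, 141, 142, 139, 137, 118, 114, 129, 136, 143, 142, 141, 140, 141, 140, 144, 146, 144, 141, 133, 109, 101, 114, 136, 144, 146, 143, 147, 146, 145, 144, 144]
244 [143, 145, 143, 143, 140, 139, 141, 142, 144, 142, 140, 123, 104, 104, 123, 136, 139, 142, 138, 143, 141, 143, 145, 144, 143, 142, 139, 141, 141, 138, 141, 141, 146, 144, 143, 136, 115, 102, 120, 137, 145, 146, 147, 146, 146, 145, 145, 144, 138, 123]
```

```bash
python3 - <<'E'
from h import *
R=Ro.from_euler("z",-18.8,degrees=True).as_matrix();o=np.array([.5282,.3072,.12])
s=dict(position=np.array([.5571,.1384,.2565]),tcp_rot=np.array([[.9975,-.0706,-.0025],[-.0706,-.9975,-.0005],[-.0024,.0007,-1]]))
for n,L in(("wrist",[(131.2,230),(130.1,238),(173.3,230),(171.9,238),(131.8,224)]),("top",[(136,228),(134.5,232),(132.5,236),(160.5,228),(158.5,232),(157,236)])):
    for p in L:print(n,p,(R.T@(hit(n,*p,.12,s)-o))*1000)
s=bot.read_state();print((R.T@(s["position"]-o))*1000)
E
```

```text
wrist (131.2, 230) [-7.6955  9.116   0.    ]
wrist (130.1, 238) [-16.3703   9.2989   0.    ]
wrist (173.3, 230) [  2.6076 -30.084    0.    ]
wrist (171.9, 238) [ -6.0649 -29.9097   0.    ]
wrist (131.8, 224) [-1.3273  9.189   0.    ]
top (136, 228) [-7.6658 10.8652  0.    ]
top (134.5, 232) [-14.8858  10.7008   0.    ]
top (132.5, 236) [-22.3764  11.3371   0.    ]
top (160.5, 228) [  6.3423 -28.4799   0.    ]
top (158.5, 232) [ -1.1859 -27.8028   0.    ]
top (157, 236) [ -8.4136 -27.9294   0.    ]
[-11.414   -1.1201 100.457 ]
```

```bash
python3 - <<'E'
from h import *
R=Ro.from_euler("z",-18.8,degrees=True).as_matrix();o=np.array([.5282,.3072,.12])
n=o+R@[-.014,.0012,0];to((n[0],n[1],.2,-4),(n[0],n[1],.143,-4),(n[0],n[1],.133,-4))
E
```

```text
shift [-2.  -2.9 20.4] turn [ 0.02 -0.21 -0.07]
shift [-2.2 -2.9 77.4] turn [ 0.02 -0.21 -0.07]
shift [-2.2 -2.9 87.4] turn [ 0.02 -0.21 -0.07]
```

Lower so the tip is about 12 mm into the notch, slowly, and check the force.

```bash
python3 -m jog '[[[-2,-3,0],[0,-0.2,0],1],[[-2,-3,5],[0,-0.2,0],1],[[-2,-3,12],[0,-0.2,0],1],[[-2,-3,18],[0,-0.2,0],1],[[-2,-3,24],[0,-0.2,0],1],[[-2,-3,30],[0,-0.2,0],1],[[-2,-3,36],[0,-0.2,0],1],[[-2,-3,36],[0,-0.2,0],1],[[-2,-3,36],[0,-0.2,0],1]]'
```

```text
time_s: 11.03
position: [0.5142, 0.314, 0.1839]
tcp_rot: [[0.998, -0.069, -0.001], [-0.069, -0.998, -0.0], [-0.001, 0.001, -1.0]]
force: [-0.3, -0.6, -1.9]
opening: 0.27
```

```bash
python3 -m jog '[[[0,0,10],[0,0,0],1],[[0,0,20],[0,0,0],1],[[0,0,30],[0,0,0],1],[[0,0,39],[0,0,0],1],[[0,0,45],[0,0,0],1],[[0,0,48],[0,0,0],1],[[0,0,48],[0,0,0],1],[[0,0,48],[0,0,0],1]]'; python3 - <<'E'
from h import *
R=Ro.from_euler("z",-18.8,degrees=True).as_matrix();o=np.array([.5282,.3072,.12]);s=bot.read_state()
print(R.T@(s["position"]-o)*1000,s["force"])
n=o+R@[-.0065,.0012,0];to((n[0],n[1],.1325,-4))
E
```

```text
time_s: 11.7
position: [0.5146, 0.3141, 0.1364]
tcp_rot: [[0.998, -0.069, -0.0], [-0.069, -0.998, -0.0], [-0.0, 0.0, -1.0]]
force: [-0.3, -0.3, -1.8]
opening: 0.265
[-15.1186   2.1815  16.4073] [-0.2949 -0.3076 -1.7748]
shift [8.1 3.2 3.9] turn [0.   0.   0.04]
```

```bash
python3 -m jog '[[[3,1,0],[0,0,0],1],[[6,2,0],[0,0,0],1],[[8,2.8,0],[0,0,0],1],[[8,2.8,0],[0,0,0],1],[[8,2.8,2],[0,0,0],1],[[8,2.8,3],[0,0,0],1],[[8,2.8,4],[0,0,0],1],[[8,2.8,4.5],[0,0,0],1],[[8,2.8,4.5],[0,0,0],1]]'
```

```text
time_s: 12.45
position: [0.522, 0.3107, 0.1325]
tcp_rot: [[0.998, -0.069, -0.0], [-0.069, -0.998, -0.0], [-0.0, 0.0, -1.0]]
force: [-2.1, 0.5, 2.7]
opening: 0.264
```

```bash
python3 -m jog '[[[0,0,0],[0,0,0],0.8],[[0,0,0],[0,0,0],0.6],[[0,0,0],[0,0,0],0.3],[[0,0,0],[0,0,0],0.1],[[0,0,0],[0,0,0],0.1],[[0,0,0],[0,0,0],0.1],[[0,0,0],[0,0,0],0.1],[[0,0,-20],[0,0,0],0.1],[[0,0,-50],[0,0,0],0.1],[[0,0,-85],[0,0,0],0.1],[[0,0,-105],[0,0,0],0.1],[[0,0,-105],[0,0,0],0.1]]'; python3 - <<'E'
from h import *
s=bot.read_state();im=vision.capture("wrist")[:,:,::-1];sd=vision.capture("side")[:,:,::-1];tp=vision.capture("top")[:,:,::-1]
cv2.imwrite("pics/s3.png",np.hstack([cv2.resize(sd[230:380,270:390],(480,600),interpolation=cv2.INTER_CUBIC),np.vstack([im[80:320,200:520],tp[100:340,110:430],np.zeros((120,320,3),np.uint8)])]))
E
```

```text
time_s: 13.45
position: [0.5255, 0.3121, 0.2426]
tcp_rot: [[0.998, -0.069, 0.011], [-0.069, -0.998, 0.004], [0.01, -0.005, -1.0]]
force: [0.8, 0.2, 0.5]
opening: 0.893
```

View pics/s3.png

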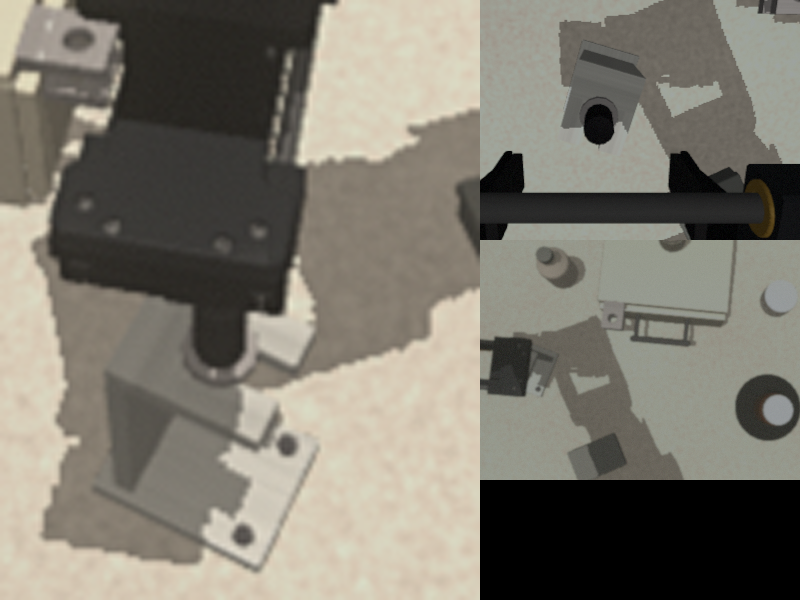

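```bash
python3 - <<'E'
from h import *
s=bot.read_state();print(s["joint_positions"])
w1=dict(position=np.array([.5029,.0531,.222]),tcp_rot=np.array([[.998,-.068,-.002],[-.068,-.998,0],[-.002,0,-1]]))
print(hit("wrist",304,100,.08,w1))
print([hit("wrist",*p,.08,w1) for p in((241,100),(366,100))])
w2=dict(position=np.array([.5571,.1384,.2565]),tcp_rot=np.array([[.9975,-.0706,-.0025],[-.0706,-.9975,-.0005],[-.0024,.0007,-1]]))
print(hit("wrist",393,149,.08,w2))
to((.5,.057,.2,-4),(.5,.057,.2,-94),(.5,.057,.2,86))
E
```

```text
[ 20.2285  27.9933  83.8309   0.0002  68.2526 114.1885]
[0.5777 0.0578 0.08  ]
[array([0.5815, 0.1129, 0.08  ]), array([0.574 , 0.0036, 0.08  ])]
[0.5776 0.0577 0.08  ]
shift [ -4.  254.4  36.5] turn [0.03 0.07 0.04]
shift [ -4.  254.4  36.5] turn [ 0.08  0.03 90.04]
shift [ -4.  254.4  36.5] turn [ -0.03   0.08 -89.96]
```

```bash
python3 - <<'E'
from h import *
to((.5777,.0577,.2,86.1))
E
python3 -m jog '[[[72,259,36],[0,0,-90],0.5],[[72,259,36],[0,0,-90],0.5],[[72,259,36],[0,0,-90],0.5],[[72,259,36],[0,0,-90],0.5],[[72,259,36],[0,0,-90],0.5],[[72,259,36],[0,0,-90],0.5],[[72,259,36],[0,0,-90],0.5],[[72,259,36],[0,0,-90],0.5],[[72,259,36],[0,0,-90],0.5],[[72,259,36],[0,0,-90],0.5],[[72,259,36],[0,0,-90],0.5],[[72,259,36],[0,0,-90],0.5]]'; python3 - <<'E'
from h import *
to((.5777,.0577,.2,86.1))
E
```

```text
shift [ 73.5 248.3  36.4] turn [ -0.03   0.08 -90.06]
time_s: 14.6
position: [0.5747, 0.0472, 0.1987]
tcp_rot: [[0.188, 0.982, -0.005], [0.982, -0.188, 0.001], [-0.0, -0.005, -1.0]]
force: [-1.3, 0.9, -0.2]
opening: 0.498
shift [10.9  1.  -1.4] turn [-0.28  0.   -6.91]
```

```bash
python3 -m jog '[[[11,1,0],[0,0,-6.9],0.5],[[11,1,0],[0,0,-6.9],0.5],[[11,1,20],[0,0,-6.9],0.5],[[11,1,40],[0,0,-6.9],0.5],[[11,1,60],[0,0,-6.9],0.5],[[11,1,75],[0,0,-6.9],0.5],[[11,1,75],[0,0,-6.9],0.5],[[11,1,75],[0,0,-6.9],0.5]]'; python3 - <<'E'
from h import *
s=bot.read_state();im=vision.capture("wrist")[:,:,::-1];cv2.imwrite("pics/w4.png",im)
print(proj("wrist",[.5777,.0577,.08],s))
to((.5777,.0577,.063,86.1))
E
```

```text
time_s: 15.27
position: [0.5779, 0.058, 0.1244]
tcp_rot: [[0.076, 0.997, -0.004], [0.997, -0.076, 0.0], [-0.0, -0.004, -1.0]]
force: [0.9, -0.3, -0.8]
opening: 0.496
[318.0863 220.1115]
shift [-0.3 -1.2 62.6] turn [-0.08  0.   -0.42]
```

View pics/w4.png

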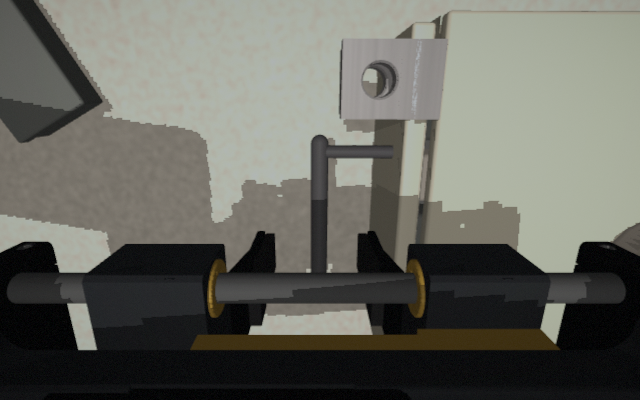

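```bash
python3 -m jog '[[[0,0,20],[0,0,-0.4],0.5],[[0,0,40],[0,0,-0.4],0.5],[[0,0,55],[0,0,-0.4],0.5],[[0,0,60.5],[0,0,-0.4],0.5],[[0,0,60.5],[0,0,-0.4],0.5],[[0,0,60.5],[0,0,-0.4],0.7],[[0,0,60.5],[0,0,-0.4],1],[[0,0,60.5],[0,0,-0.4],1],[[0,0,60.5],[0,0,-0.4],1],[[0,0,60.5],[0,0,-0.4],1],[[0,0,60.5],[0,0,-0.4],1],[[0,0,60.5],[0,0,-0.4],1]]'; python3 - <<'E'
from h import *
s=bot.read_state();t=np.radians(-3.9);p=s["position"]+.132*np.array([-np.cos(t),-np.sin(t),0])
to((p[0],p[1],s["position"][2],86.1))
E
```

```text
time_s: 16.32
position: [0.5796, 0.058, 0.066]
tcp_rot: [[0.067, 0.998, 0.001], [0.998, -0.067, 0.0], [0.0, 0.001, -1.0]]
force: [-0.5, -0.6, 1.8]
opening: 0.116
shift [   0.1 -132.    -0.1] turn [ 0.04 -0.    0.06]
```

```bash
python3 -m jog '[[[0,-3,0],[0,0,0],1],[[0,-8,0],[0,0,0],1],[[0,-15,0],[0,0,0],1],[[0,-24,0],[0,0,0],1],[[0,-34,0],[0,0,0],1],[[0,-44,0],[0,0,0],1],[[0,-54,0],[0,0,0],1],[[0,-64,0],[0,0,0],1],[[0,-74,0],[0,0,0],1],[[0,-84,0],[0,0,0],1],[[0,-92,0],[0,0,0],1],[[0,-98,0],[0,0,0],1]]'; python3 -m jog '[[[0,-6,0],[0,0,0],1],[[0,-12,0],[0,0,0],1],[[0,-18,0],[0,0,0],1],[[0,-23,0],[0,0,0],1],[[0,-27,0],[0,0,0],1],[[0,-30,0],[0,0,0],1],[[0,-32,0],[0,0,0],1],[[0,-32,0],[0,0,0],1],[[0,-32,0],[0,0,0],1]]'
```

```text
time_s: 17.32
position: [0.4798, 0.0659, 0.0659]
tcp_rot: [[0.068, 0.998, -0.001], [0.998, -0.068, 0.002], [0.002, -0.001, -1.0]]
force: [2.6, 7.6, 4.5]
opening: 0.114
time_s: 18.07
position: [0.45, 0.0683, 0.0659]
tcp_rot: [[0.069, 0.998, 0.003], [0.998, -0.069, 0.002], [0.002, 0.003, -1.0]]
force: [4.9, 11.1, 2.5]
opening: 0.111
```

```bash
python3 -m jog '[[[0,-1,0],[0,0,0],1],[[0,-2,0],[0,0,0],1],[[0,-3,0],[0,0,0],1],[[0,-3,0],[0,0,0],1],[[0,-3,0],[0,0,0],1]]'
```

```text
time_s: 18.48
position: [0.4501, 0.0683, 0.066]
tcp_rot: [[0.069, 0.998, 0.009], [0.998, -0.069, 0.002], [0.002, 0.009, -1.0]]
force: [9.2, 11.4, -2.0]
opening: 0.118
```

```bash
python3 -m jog '[[[0,1,0],[0,0,0],0.85],[[0,1,0],[0,0,0],0.7],[[0,1,0],[0,0,0],0.55],[[0,1,0],[0,0,0],0.55],[[0,1,0],[0,0,0],0.55],[[0,1,-15],[0,0,0],0.55],[[0,1,-45],[0,0,0],0.55],[[0,1,-85],[0,0,0],0.55],[[0,1,-125],[0,0,0],0.55],[[0,1,-160],[0,0,0],0.55],[[0,1,-180],[0,0,0],0.55],[[0,1,-180],[0,0,0],0.55]]'; python3 -m jog '[[[-40,0,0],[0,0,0],0.5],[[-80,0,0],[0,0,0],0.5],[[-120,0,0],[0,0,0],0.5],[[-160,0,0],[0,0,0],0.5],[[-200,0,0],[0,0,0],0.5],[[-240,0,0],[0,0,0],0.5],[[-280,0,0],[0,0,0],0.5],[[-320,0,0],[0,0,0],0.5],[[-360,0,0],[0,0,0],0.5],[[-400,0,0],[0,0,0],0.5],[[-400,0,0],[0,0,0],0.5],[[-400,0,0],[0,0,0],0.5]]';python3 - <<'E'
from h import *
a=vision.capture("top")[:,:,::-1];b=vision.capture("side")[:,:,::-1]
cv2.imwrite("pics/end.png",np.vstack([cv2.resize(a[60:340,110:490],(597,440))[:300+140],cv2.resize(b[140:380,190:460],(180,160)) if 0 else np.zeros((0,597,3),np.uint8)]))
cv2.imwrite("pics/end2.png",cv2.resize(b[140:380,190:460],(675,600)))
print([proj("top",p) for p in([.450,.0665,.08],)])
E
```

```text
time_s: 19.48
position: [0.4495, 0.0665, 0.2497]
tcp_rot: [[0.067, 0.998, 0.009], [0.998, -0.067, -0.001], [-0.001, 0.009, -1.0]]
force: [0.3, 0.7, 0.5]
opening: 0.454
time_s: 20.48
position: [0.4193, -0.3336, 0.2436]
tcp_rot: [[0.071, 0.997, -0.003], [0.997, -0.071, 0.003], [0.003, -0.003, -1.0]]
force: [0.1, 1.2, -0.5]
opening: 0.498
[array([284.0699, 272.6549])]
```

View pics/end.png

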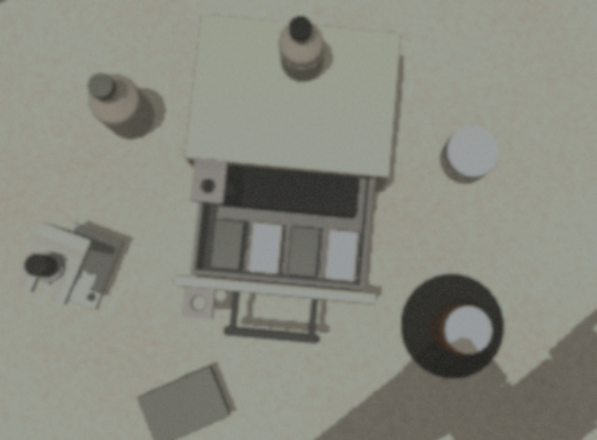

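View pics/end2.png

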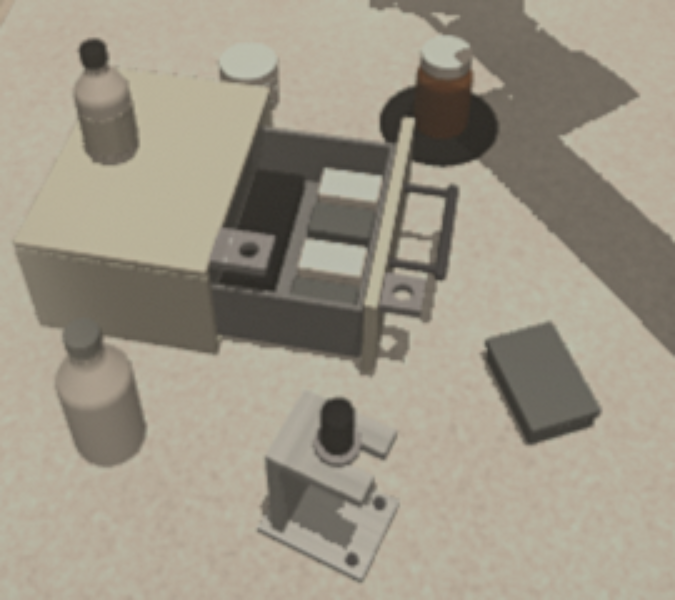

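```bash
python3 -c "
from rig import bot
print(bot.hand_in(),bot.read_state()['time_s'])"
```

```text
the job is handed in; nothing more can be done
the job is handed in; nothing more can be done
```

The job is done and handed in at about 20.6 s of robot time. With the drawer still shut, I stood the jar on the mat and hung the lock pin by its collar in the rest's notch. Then I pulled the drawer to its stop, let go and moved the arm clear.

**Last checks**
- **Drawer:** the handle travelled 130 mm. A further 3 mm of commanded pull gave no movement and the force rose to 9 N, so it is at its stop. After release the handle's middle was within about 1 px of where it should be in the top view.
- **Jar:** the last pictures show it upright and wholly on the mat, and clear of the drawer.
- **Pin:** the pictures show it upright in the notch with its collar on the top plate.
- **Bystanders:** the flask, wash bottle, dishes and slide box look unmoved. I judged this by eye and did not measure it.

**Disagreements and side load**
- **Camera disagreement:** before hanging the pin, the views of the notch's sideways position differed by about 2 mm. I aimed between them, and the pin went in without touching until the collar seated.
- **Side load:** about 11 N pushed sideways on the handle during the pull, well under the limits.

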